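Check that a sprue cutter's hand lever stops short of its bar

TASK

Check the hand lever of the bench sprue cutter: with the backs or outside of the fingers on the lever's outer side, press it in towards the fixed bar until it comes firmly up against its stop screw, without forcing it, and keep it there for two seconds. Then ease it back out under control, never letting it snap, until it is fully home at rest, and move clear. Grip nothing, keep off the bar and the lever's inner side, and leave the other things on the bench where they are.

Things in the scene. Friction and masses are not known exactly. Their poses are not given: they have to be found in the camera images.
- cutter: bench sprue cutter, fixed: grey base 120 x 110 x 12 mm, post, dark steel head (62 x 50 mm, top 121 mm up), jaws to local +y. Origin on the bench, on the lever's vertical pivot axis; z up. Two handles leave the head to local -y at mid height 90 mm over bare bench: the fixed bar (parallel to y) and, on its -x side (nearer the robot), the hinged lever
- bar: fixed bar handle, part of the cutter, not to be touched: origin 25 mm to local +x of the pivot axis, 90 mm above the bench; it runs from 5 to 185 mm along its own -y; its rubber grip (last 100 mm) is 18 mm thick (x) and 28 mm high
- lever (a joint): hand lever, 185 mm long, on the cutter's pivot axis: 0 = at rest, outward; grows as pressed towards the bar. At value q it points along the cutter's local (-sin(0.42 - q), -cos(0.42 - q)). The stop screw, rigid, ends its travel at 0.24 to 0.42, as the screw is set, with 10 to 35 mm left to the bar. A spring returns it; let go, it snaps at several rad/s; under 3 rad/s is eased
- press (a point): point to press: outer face of the lever's black rubber grip (85 to 185 mm from the pivot, 14 mm thick, 76 to 104 mm above the bench), 130 mm from the pivot, mid height; moves with the lever. x axis: inward normal, the way to push; y along the lever to the pivot; z up. The spring takes about 3 N here at rest, 5 to 6 N near the stop; past that, the stop is felt
- stop: brass stop screw, 10 mm thick, 57 mm long, through the bar 60 mm from the pivot, 90 mm above the bench, along the cutter's local x; origin at its round tip, which faces the lever (local -x). It is set differently each time
- jar: closed glass jar, 52 mm wide, 75 mm tall, standing on the bench on the robot's side of the cutter; origin at centre of underside. Leave alone
- bench_block: loose polished steel bench block 65 x 65 x 22 mm, beyond the bar; origin at centre of underside. Leave alone
- ring_clamp: loose wooden ring clamp 24 x 100 x 22 mm with a brass band, lying past the handles' free ends; origin at centre of underside. Leave alone
- inner (a point): point on the lever's inner side, straight through from press (14 mm), same axes: the inner half of the lever's thickness looks at the bar and is not to be touched by the fingers. The stop screw meets this side 60 mm from the pivot, where its face is 6 mm from the lever's middle line

How it is judged:
On the way, in this order (a step that is already met when the one before it is completed fails the run):
1. the lever is pressed by the fingers up against its stop screw and kept there 1.5 s (contact force between lever and stop above 1.5 N and contact force between the fingers and lever above 3 N and value of joint lever above 0.2 rad), for 1.5 s.
2. the lever is eased back to rest (value of joint lever below 0.03 rad), for 0.2 s.
At the end, for the whole second after the job is handed in: the lever is back at rest (within 0.03 rad) and free, after having been kept against its stop screw for 1.5 s; jar, bench block and ring clamp lie within 8 mm of where they were (value of joint lever below 0.03 rad and distance of each of jar, bench_block, ring_clamp from where it was at the start of the episode below 0.008 m); the robot touches nothing.
It fails at once if the lever snaps back (faster than 3 rad/s outward) (velocity of joint lever below -3 rad/s).
It fails at once if the lever is pushed with more than 45 N (contact force between the fingers and lever above 45 N).
It fails at once if the fingers touch the lever's inner side (gripping or hooking it) (contact force between the fingers and lever_c3 above 1 N or contact force between the fingers and lever_c4 above 1 N).
It fails at once if the robot pushes on the fixed bar (contact force between any of the fingers, the arm and bar above 1 N).
It fails at once if a bystander is moved or lifted (distance of any of jar, bench_block, ring_clamp from where it was at the start of the episode above 0.015 m).
It also fails if it takes over 42 s, if anything falls off the work surface, if the arm or the gripper's body presses on something with over 40 N, if the wrist force passes 120 N, or if a joint passes its speed limit or range.

ROBOT

A 6-joint arm with a two-finger parallel gripper is mounted at the origin on the work surface. World frame = base frame: x ahead of the robot, y to its left, z up, the work surface at z = 0. Lengths are in m, angles in rad, forces in N, time in s.
With the tool pointing down it reaches from about 0.275 to 0.725 m from the base axis. Payload 15.9 kg.
Tool frame: the origin (TCP) lies between the finger pads; the fingertips stand 14 mm ahead of it and the grasp point (between the pads) lies 5 mm behind it (bot.tips_ahead is the distance from the TCP to the fingertips, in m); z points along the fingers, y is the line along which they close (so a half turn about z gives the same grasp; the last joint's range is limited). The gripper opens to 85 mm and grips with 20 to 120 N. Pads are 22 mm wide; open, the fingers measure 114 mm over their backs; the gripper's body (76 mm by 85 mm) begins 54 mm behind the grasp point. The pads swing forward as they close: fully open they stand 13 mm farther back than shut.
Start: joints at [-1.223, 0.213, -0.034, 1.323, 0, 1.571], TCP at [0.17, -0.47, 0.245] pointing down, gripper open.
Joint ranges: [-2.98, 2.98], [-0.74, 1.72], [-1.14, 1.35], [-2.1, 2.04], [-1.57, 1.44], [-3.14, 3.14]. Speed limits (rad/s): [1.89, 1.89, 2.39, 2.57, 3.14, 3.14].

INTERFACE

Orientations are given as a unit quaternion [x, y, z, w].
In Python, from cell import bot, cams gives the robot as it stands. The module is installed in compiled form; this text tells all that it offers.
- The arm moves only by the tool step_arm, never from a script. Its argument "targets" is a list of rows, each a list of 4 numbers: the shift along the tool's x, y, z in mm, then the turn about the tool's z in degrees. A call has 1 to 5 rows; each row shifts and turns the commanded pose from where the row before left it, along the tool's axes as they then stand; what a row does not reach is not made up. A row lasts 1/10 s, in which the tool goes at most 50 mm and 8.59 degrees, less where a joint would pass 70% of its speed; a pose out of reach is approached as far as the arm can. A call with a gripper value outside its range is refused whole. "claw" is the opening, from 0 (shut) to 1 (fully open), set as the call begins (left out, the last holds). The fingers move at their own pace and stop on an object; "grip_force" is the grip in N (left out, the last holds). Time passes only in rows, so rows that do not move let the fingers close. It gives the time, the measured TCP pose, the force, the opening and the grip force at its end, in the units of the state.
- bot.get_state(): the state, without advancing time (a new reading comes with each control period).
- cams.camera(name): name is "side" or "top"; returns the picture (400x640x3 uint8, blue, green, red); there is no depth.
- cams.calibration(name): a dict with "camera_matrix" (3x3 intrinsics, pixels), "world_to_cam" (4x4, takes a point from world to camera coordinates). Camera axes: x right, y down, z forward; pixel columns grow to the right and rows downward; lengths in m; the calibration is good to about 2 mm. A picture is of the moment at which its call begins. calibration takes no time and is no camera call.
- bot.close_job(): hands the job in; it is judged then, once.
The state is a dict: "t": time; "joints": joint angles; "qvel": joint speeds; "tau": joint torques, N m; "eef_pos": TCP position; "tcp_rot": TCP orientation; "wrist_force": force on the tool from outside, world axes, zero at the start; "moment": the same for the moment, N m; "finger_gap": opening from 0.0 (shut) to 1.0 (fully open); "grasp_force": force on a finger pad.
Only numpy, scipy, OpenCV 4.12 (cv2) and the standard library are available. Lean on these libraries where they do the work, as an engineer would, in place of code of your own. Each camera call takes 0.05 s, during which the arm holds its last target. There are 200 camera calls.

## Working session

There is one attempt and no reset: what is moved stays moved. The work goes in short steps, Python scripts to look and compute and a tool call to move; the robot and the scene stay as the last step left them, time stands still between calls to the robot, and variables do not carry over. Pictures are saved under pics/ and viewed, at most 10 in all, crops included, and the job is handed in when it is done.

Besides the shell and the picture viewer there is one more tool, called after "Emit:" as name(argument=value, ...), one argument or row to a line, values as JSON. step_arm: Moves the arm, as the interface text tells. Its arguments: {"type":"object","properties":{"targets":{"type":"array","items":{"type":"array","items":{"type":"number"}}},"claw":{"type":"number"},"grip_force":{"type":"number"}},"required":["targets"]}

```bash
mkdir -p pics
python3 - <<'E'
from cell import bot,cams
import cv2
for n in("top","side"):
    cv2.imwrite(f"pics/{n}0.png",cams.camera(n)); c=cams.calibration(n); print(c["camera_matrix"].tolist(),c["world_to_cam"].round(4).tolist())
s=bot.get_state(); print(s["t"],s["eef_pos"],s["tcp_rot"],s["wrist_force"],bot.tips_ahead)
E
```

```text
[[495.45949443807075, 0.0, 323.73381004304144], [0.0, 495.45949443807075, 202.23383019674702], [0.0, 0.0, 1.0]] [[0.0277, -0.9995, -0.0139, 0.0179], [-0.9862, -0.0251, -0.1637, 0.6497], [0.1632, 0.0182, -0.9864, 0.8098], [0.0, 0.0, 0.0, 1.0]]
[[393.10243022850926, 0.0, 322.14982102203214], [0.0, 393.10243022850926, 197.725650352616], [0.0, 0.0, 1.0]] [[0.8565, -0.5158, -0.0184, -0.537], [-0.2852, -0.4433, -0.8498, 0.2676], [0.4301, 0.7331, -0.5268, 0.6677], [0.0, 0.0, 0.0, 1.0]]
0.1 [ 0.17032847 -0.46980896  0.24488067] [ 9.84914538e-01  1.73040824e-01 -8.65143485e-05 -4.67704089e-04] [-0.10426336  0.50024847 -0.21778741] 0.014
```

View pics/top0.png

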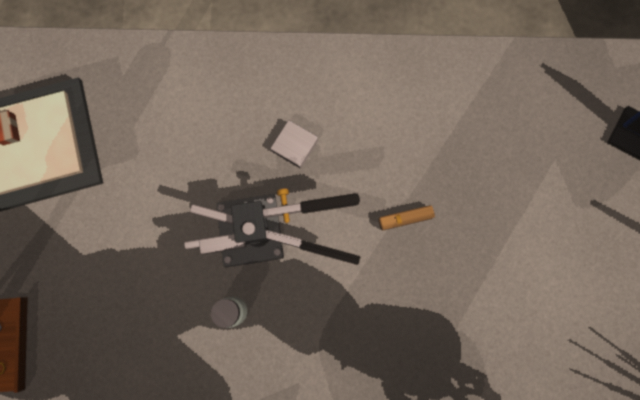

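View pics/side0.png

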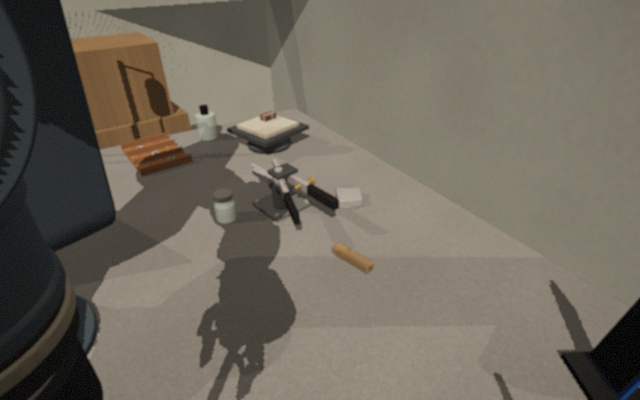

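The top view shows the head and pivot near (249,229), the lever grip running from (300,244) to (358,261), and the bar grip from (300,207) to (358,199). The brass screw is near (286,205), the jar at (228,313) and the clamp at (407,217). The side view matches this layout. Next I'll measure the grips with masks.

```bash
cat > h.py <<'E'
import numpy as np,cv2
from cell import bot,cams
def ray(n,uv,z):
    c=cams.calibration(n);K=c["camera_matrix"];T=c["world_to_cam"];R=T[:3,:3];o=-R.T@T[:3,3]
    d=R.T@np.linalg.solve(K,[*uv,1.]);return o+d*(z-o[2])/d[2]
def grips(im):
    "dark blobs right of the head: (centre, ends) of the min-area rectangles"
    m=(im.max(2)<34).astype(np.uint8); m[:, :296]=0; m[:,366:]=0; m[:190]=0; m[270:]=0
    out=[]
    for c in cv2.findContours(m,cv2.RETR_EXTERNAL,cv2.CHAIN_APPROX_NONE)[0]:
        if cv2.contourArea(c)>150:
            b=cv2.boxPoints(cv2.minAreaRect(c)); i=np.argsort(b[:,0]); out.append((cv2.contourArea(c),b[i[:2]].mean(0),b[i[2:]].mean(0)))
    return out,m
E
python3 - <<'E'
from h import *
im=cv2.imread("pics/top0.png"); g,m=grips(im)
for a,p,q in g:
    P,Q=ray("top",p,.1),ray("top",q,.1); print(a,p,q,P.round(4),Q.round(4),np.linalg.norm(P-Q).round(4))
print("head",ray("top",(249,229),.121))
print("jar",ray("top",(228,313),.075),"clamp",ray("top",(380,223),.02),ray("top",(434,212),.02))
c=im[170:330,180:380].copy(); c[m[170:330,180:380]>0,2]=200
cv2.imwrite("pics/c1.png",cv2.resize(c,None,fx=3.75,fy=3.75,interpolation=cv2.INTER_CUBIC))
E
```

```text
head [0.59155663 0.15187695 0.121     ]
jar [0.45706425 0.18692916 0.075     ] clamp [ 0.61930821 -0.06626162  0.02      ] [ 0.64176973 -0.16310925  0.02      ]
```

View pics/c1.png

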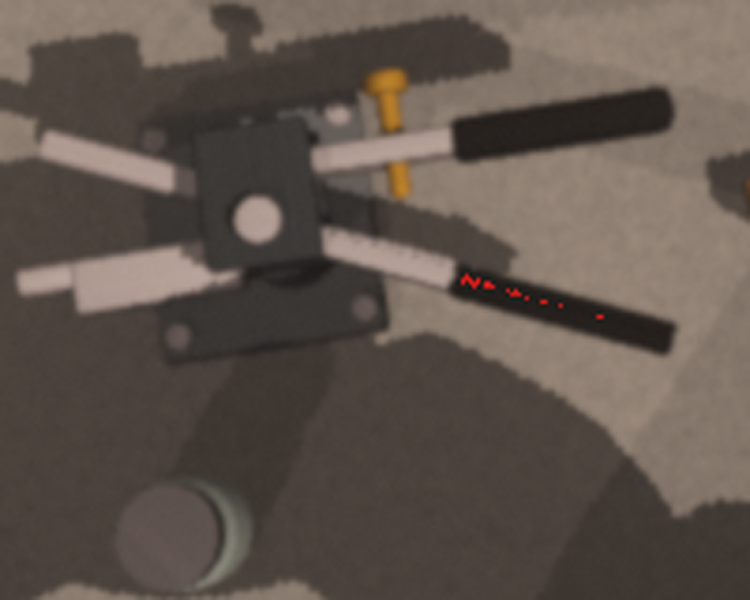

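In the crop (×3.75, offset 180,170), the pivot is at (258,219) and the lever grip runs (455,280)→(672,338). The bar grip runs (455,140)→(670,108), and the screw tip is at (402,195). The mask threshold was too low, so I'll raise it and compare with these points.

```bash
sed -i 's/<34/<48/' h.py
python3 - <<'E'
from h import *
im=cv2.imread("pics/top0.png"); g,m=grips(im)
for a,p,q in g:
    P,Q=ray("top",p,.1),ray("top",q,.1); print("mask",a,p,q,P.round(4),Q.round(4),np.linalg.norm(P-Q).round(4))
f=lambda x,y,z:ray("top",(180+x/3.75,170+y/3.75),z)
piv=f(258,219,.124);print("piv",piv)
for n,a,b in(("lev",(455,280),(672,338)),("bar",(455,140),(670,108))):
    P,Q=f(*a,.102),f(*b,.102);d=(Q-P)/np.linalg.norm(Q-P)
    v=(P-piv)[:2]; print(n,P.round(4),Q.round(4),np.linalg.norm(Q-P),"angle from -y",np.arctan2(d[0],-d[1]),"ends from pivot",np.linalg.norm(v),np.linalg.norm((Q-piv)[:2]),"perp",v@[-d[1],d[0]])
print("stop tip",f(402,195,.09))
E
```

```text
mask 352.0 [301.26413 244.07547] [357.66037 260.18866] [0.5714 0.069  0.1   ] [ 0.5478 -0.0231  0.1   ] 0.095
mask 504.5 [301.39886 207.09245] [357.90753 198.39882] [0.6323 0.0709 0.1   ] [ 0.6491 -0.0218  0.1   ] 0.0942
piv [0.59218524 0.15173902 0.124     ]
lev [0.5703 0.0687 0.102 ] [ 0.5479 -0.0254  0.102 ] 0.09676464312421623 angle from -y -0.2336613101474188 ends from pivot 0.0858653485260909 0.18261690987950996 perp -0.0020589506443567476
bar [0.6315 0.0709 0.102 ] [ 0.6481 -0.0229  0.102 ] 0.09526257031631116 angle from -y 0.17517218242772656 ends from pivot 0.08994717579659436 0.18342817804311398 perp 0.024662242072717888
stop tip [0.60817871 0.09422277 0.09      ]
```

The geometry checks out: the pivot is at (0.592, 0.152), cutter yaw is about 0.18 and the lever sits at about 0.41 relative. The bar is offset 25 mm, and the screw tip gives a stop at q≈0.40. The press point is about (0.555, 0.027), with an inward normal yaw of about -0.238. I'll shut the fingers and turn tool x onto that normal.

Emit:
step_arm(
  targets=[
    [0,0,0,8.4],
    [0,0,0,8.4],
    [0,0,0,8.4],
    [0,0,0,8.4],
    [0,0,0,0],
  ],
  claw=0,
  grip_force=20,
)

```text
t: 0.6
eef_pos: [0.1704, -0.4699, 0.245]
tcp_rot: [0.993, -0.12, -0.0, -0.0]
wrist_force: [0.1, -0.7, -0.1]
finger_gap: 0.144
grasp_force: 0.0
```

Emit:
step_arm(
  targets=[
    [11,-29,0,0],
    [11,-29,0,0],
    [11,-29,0,0],
    [11,-29,0,0],
    [11,-29,0,0],
  ],
)

```text
t: 1.1
eef_pos: [0.2586, -0.341, 0.2452]
tcp_rot: [0.993, -0.117, -0.0, -0.0]
wrist_force: [0.2, -1.2, -0.6]
finger_gap: 0.001
grasp_force: 0.0
```

Emit:
step_arm(
  targets=[
    [11,-29,0,0],
    [11,-29,0,0],
    [11,-29,0,0],
    [11,-29,0,0],
    [11,-29,0,0],
  ],
)

```text
t: 1.6
eef_pos: [0.3463, -0.2131, 0.2453]
tcp_rot: [0.993, -0.116, 0.0, 0.0]
wrist_force: [0.7, -0.6, 0.3]
finger_gap: -0.002
grasp_force: 0.0
```

Emit:
step_arm(
  targets=[
    [11,-29,0,0],
    [11,-29,0,0],
    [11,-29,0,0],
    [11,-29,0,0],
    [0,0,0,0],
  ],
)

```text
t: 2.1
eef_pos: [0.4173, -0.1096, 0.245]
tcp_rot: [0.993, -0.115, -0.0, -0.0]
wrist_force: [-0.7, -0.1, 0.4]
finger_gap: -0.001
grasp_force: 0.0
```

Emit:
step_arm(
  targets=[
    [11,-29,0,0],
    [11,-29,0,0],
    [11,-29,0,0],
    [11,-29,0,0],
    [11,-29,0,0],
  ],
)

```text
t: 2.6
eef_pos: [0.4868, -0.0523, 0.2485]
tcp_rot: [0.997, -0.071, 0.002, -0.031]
wrist_force: [0.2, -0.3, -0.2]
finger_gap: 0.001
grasp_force: 0.0
```

Emit:
step_arm(
  targets=[
    [10,-20,25,0],
    [0,0,30,0],
    [0,0,30,0],
    [0,0,15,0],
    [0,0,0,0],
  ],
)

```text
t: 3.1
eef_pos: [0.4968, -0.0412, 0.148]
tcp_rot: [0.997, -0.062, 0.0, -0.036]
wrist_force: [-0.2, 0.3, 0.1]
finger_gap: 0.002
grasp_force: 0.0
```

Run:
```python
from h import *
im=cams.camera("top");cv2.imwrite("pics/c2.png",cv2.resize(im[150:330,180:420],None,fx=3.3,fy=3.3,interpolation=cv2.INTER_CUBIC))
s=bot.get_state();print(s["eef_pos"],s["wrist_force"])
```

```text
[ 0.49751912 -0.04129409  0.14955487] [-0.67416192  0.74959831  0.26600738]
```

View pics/c2.png

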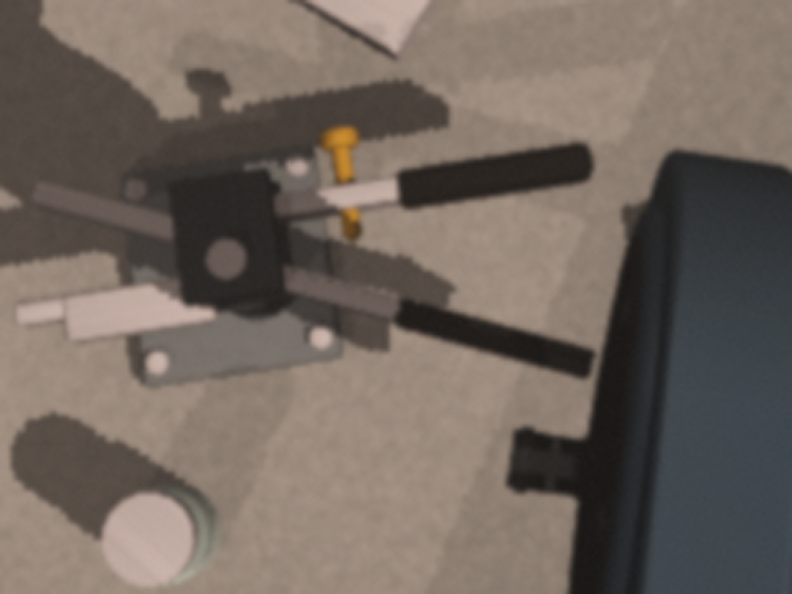

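The gripper is at about (545,460), outside the lever, and nothing has been touched. But the row was not fully reached and the tool has tilted slightly, so a joint limit is likely. I'll check the joints.

Run:
```python
from h import *
from scipy.spatial.transform import Rotation as R
s=bot.get_state();print(s["joints"].round(3) if hasattr(s["joints"],"round") else s["joints"],s["qvel"]);print(R.from_quat(s["tcp_rot"]).as_matrix().round(3))
```

```text
[-0.126  0.252 -0.232  1.089  0.072  3.139] [ 0.00166856 -0.0210822   0.03686091  0.01739247 -0.00201219  0.00942538]
[[ 0.992 -0.123  0.007]
 [-0.123 -0.99   0.071]
 [-0.002 -0.072 -0.997]]
```

Joint 6 is at its limit. Turning the tool half a turn the other way and pushing with the -x side avoids this, with j6 at about 0.3.

Emit:
step_arm(
  targets=[
    [0,0,0,-8.5],
    [0,0,0,-8.5],
    [0,0,0,-8.5],
    [0,0,0,-8.5],
    [0,0,0,-8.5],
  ],
)

```text
t: 3.65
eef_pos: [0.4987, -0.0415, 0.1515]
tcp_rot: [0.951, 0.307, 0.016, -0.032]
wrist_force: [-0.1, -0.2, 0.1]
finger_gap: 0.003
grasp_force: 0.0
```

Emit:
step_arm(
  targets=[
    [0,0,0,-8.5],
    [0,0,0,-8.5],
    [0,0,0,-8.5],
    [0,0,0,-8.5],
    [0,0,0,-8.5],
  ],
)

```text
t: 4.15
eef_pos: [0.4987, -0.0415, 0.1515]
tcp_rot: [0.775, 0.631, 0.026, -0.024]
wrist_force: [-0.3, 0.4, -0.3]
finger_gap: 0.003
grasp_force: 0.0
```

Emit:
step_arm(
  targets=[
    [0,0,0,-8.5],
    [0,0,0,-8.5],
    [0,0,0,-8.5],
    [0,0,0,-8.5],
    [0,0,0,-8.5],
  ],
)

```text
t: 4.65
eef_pos: [0.4987, -0.0415, 0.1515]
tcp_rot: [0.494, 0.869, 0.033, -0.013]
wrist_force: [-0.2, 0.6, 0.2]
finger_gap: 0.0
grasp_force: 0.0
```

Emit:
step_arm(
  targets=[
    [0,0,0,-8.5],
    [0,0,0,-8.5],
    [0,0,0,-8.5],
    [0,0,0,-8.5],
    [0,0,0,0],
  ],
)

```text
t: 5.15
eef_pos: [0.4986, -0.0415, 0.1513]
tcp_rot: [0.22, 0.975, 0.036, -0.003]
wrist_force: [-0.3, -0.6, -0.6]
finger_gap: 0.001
grasp_force: 0.0
```

Run:
```python
from h import *
from scipy.spatial.transform import Rotation as R
s=bot.get_state();print(s["t"],s["joints"],s["eef_pos"]);M=R.from_quat(s["tcp_rot"]).as_matrix();print(M.round(3),np.arctan2(M[1,0],M[0,0]))
n=np.array([.972,-.236]);print("to pre-press (tool mm)",1000*M.T@(np.array([*(np.array([.5547,.027])-.034*n),.083])-s["eef_pos"]))
```

```text
5.15 [-0.12618898  0.2496792  -0.23007539  1.08989559  0.07172898  0.31812907] [ 0.49861919 -0.0414682   0.15131614]
[[-0.903  0.429  0.01 ]
 [ 0.429  0.9    0.071]
 [ 0.021  0.068 -0.997]] 2.698046585023741
to pre-press (tool mm) [10.56240431 74.09727306 73.80170473]
```

Emit:
step_arm(
  targets=[
    [2.5,19,0,0],
    [2.5,19,0,0],
    [2.5,18,0,0],
    [2.5,18,0,-5.8],
    [0,0,0,-5.8],
  ],
)

```text
t: 5.65
eef_pos: [0.5219, 0.0312, 0.1563]
tcp_rot: [0.122, 0.992, 0.036, 0.001]
wrist_force: [-0.8, -0.5, 0.2]
finger_gap: 0.0
grasp_force: 0.0
```

Emit:
step_arm(
  targets=[
    [0,0,20,0],
    [0,0,20,0],
    [0,0,20,0],
    [0,0,14,0],
    [0,0,0,0],
  ],
)

```text
t: 6.15
eef_pos: [0.5208, 0.0348, 0.0806]
tcp_rot: [0.124, 0.992, 0.036, -0.001]
wrist_force: [-0.3, 0.4, 0.5]
finger_gap: -0.004
grasp_force: 0.0
```

Run:
```python
from h import *
from scipy.spatial.transform import Rotation as R
im=cams.camera("top");cv2.imwrite("pics/c3.png",cv2.resize(im[150:330,180:420],None,fx=3.3,fy=3.3,interpolation=cv2.INTER_CUBIC))
s=bot.get_state();print(s["t"],s["joints"],s["eef_pos"],s["wrist_force"]);M=R.from_quat(s["tcp_rot"]).as_matrix();print(M.round(3),np.arctan2(M[1,0],M[0,0]))
n=np.array([.972,-.236]);print("to touch (tool mm)",1000*M.T@(np.array([*(np.array([.5547,.027])-.011*n),.083])-s["eef_pos"]))
```

```text
6.2 [ 0.02578574  0.33969844 -0.2945717   0.92686549  0.07087581  0.27455352] [0.52138035 0.03481251 0.08170311] [0.19458049 0.2156285  0.60985373]
[[-0.969  0.246  0.008]
 [ 0.246  0.967  0.071]
 [ 0.01   0.071 -0.997]] 2.893518199807018
to touch (tool mm) [-23.20182321   0.60593286  -1.48750505]
```

View pics/c3.png

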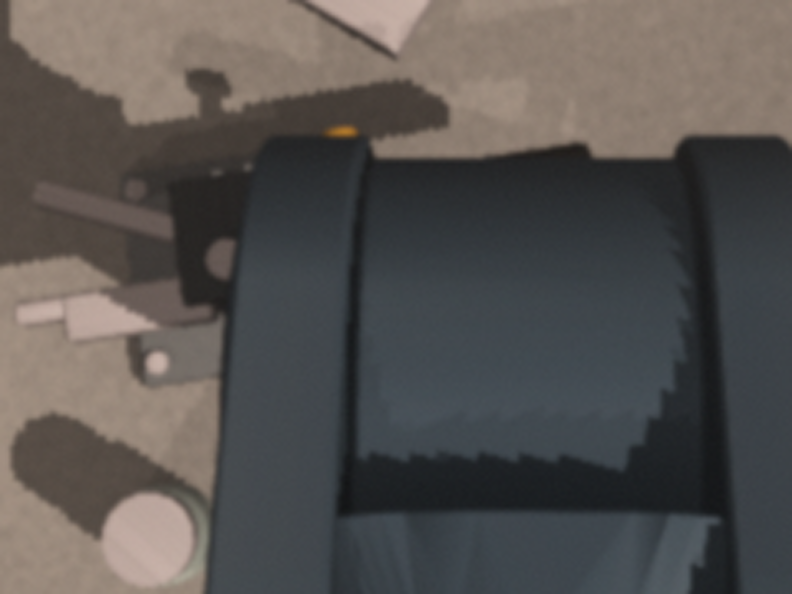

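The wrist now hides the handles, with the jar clear at (150,540). I'll press by feel, approaching along tool -x in small steps.

Emit:
step_arm(
  targets=[
    [-8,0,-1,0],
    [-8,0,0,0],
    [-2,0,0,0],
    [0,0,0,0],
  ],
)

```text
t: 6.6
eef_pos: [0.5395, 0.0302, 0.0825]
tcp_rot: [0.123, 0.992, 0.036, 0.0]
wrist_force: [-0.2, 0.2, -0.0]
finger_gap: 0.001
grasp_force: 0.0
```

Emit:
step_arm(
  targets=[
    [-2,0,0,0],
    [-2,0,0,0],
    [-2,0,0,0],
    [0,0,0,0],
  ],
)

```text
t: 7.0
eef_pos: [0.5446, 0.029, 0.0822]
tcp_rot: [0.122, 0.992, 0.036, -0.0]
wrist_force: [-2.5, 1.0, 1.8]
finger_gap: -0.004
grasp_force: 1.4
```

Emit:
step_arm(
  targets=[
    [-2,0,0,-0.8],
    [-2,0,0,-0.8],
    [-2,0,0,-0.8],
    [0,0,0,0],
  ],
)

```text
t: 7.4
eef_pos: [0.5505, 0.0274, 0.082]
tcp_rot: [0.101, 0.994, 0.036, 0.0]
wrist_force: [-3.7, -2.8, 0.3]
finger_gap: -0.003
grasp_force: 1.6
```

Emit:
step_arm(
  targets=[
    [-3,-0.4,0,-1.3],
    [-3,-0.4,0,-1.3],
    [-3,-0.4,0,-1.3],
    [-3,-0.4,0,-1.3],
    [0,0,0,0],
  ],
)

```text
t: 7.9
eef_pos: [0.5624, 0.0239, 0.0819]
tcp_rot: [0.056, 0.998, 0.036, 0.002]
wrist_force: [-3.6, 0.2, 1.5]
finger_gap: 0.002
grasp_force: 1.9
```

Emit:
step_arm(
  targets=[
    [-3,-0.4,0,-1.3],
    [-3,-0.4,0,-1.3],
    [-3,-0.4,0,-1.3],
    [-3,-0.4,0,-1.3],
    [0,0,0,0],
  ],
)

```text
t: 8.4
eef_pos: [0.5742, 0.0215, 0.0818]
tcp_rot: [0.01, 0.999, 0.036, 0.004]
wrist_force: [-3.4, 1.2, 0.0]
finger_gap: 0.001
grasp_force: 2.1
```

Emit:
step_arm(
  targets=[
    [-2,-0.3,0,-0.9],
    [-2,-0.3,0,-0.9],
    [-2,-0.3,0,-0.9],
    [0,0,0,0],
  ],
)

```text
t: 8.8
eef_pos: [0.58, 0.0206, 0.0819]
tcp_rot: [-0.013, 0.999, 0.036, 0.005]
wrist_force: [-4.2, 2.8, -0.8]
finger_gap: -0.002
grasp_force: 2.1
```

```bash
cat >> h.py <<'E'
def lever():
    from scipy.spatial.transform import Rotation as R
    s=bot.get_state();M=R.from_quat(s["tcp_rot"]).as_matrix();n=-M[:2,0]/np.linalg.norm(M[:2,0])
    p=s["eef_pos"][:2]+.018*n-np.array([.5922,.1517]); phi=np.arctan2(p[0],-p[1])
    print("t",round(s["t"],2),"z",s["eef_pos"][2].round(4),"r",np.linalg.norm(p).round(4),"q",(phi+.238).round(3),"toolq",(np.arctan2(n[1],n[0])+.238).round(3),"F_n",(s["wrist_force"][:2]@n).round(2),"F",s["wrist_force"].round(1),"j",np.round(s["joints"],2))
E
python3 -c "from h import *;lever()"
```

```text
t 8.8 z 0.0819 r 0.1307 q 0.283 toolq 0.264 F_n -4.15 F [-4.2  2.8 -0.8] j [-0.    0.45 -0.13  0.99  0.07 -0.03]
```

Going as planned: q is about 0.28 at roughly 4 N. I'll take smaller steps towards the stop.

Emit:
step_arm(
  targets=[
    [-2,-0.3,0,-0.9],
    [-2,-0.3,0,-0.9],
    [-2,-0.3,0,-0.9],
    [0,0,0,0],
  ],
)

```text
t: 9.2
eef_pos: [0.5859, 0.02, 0.0819]
tcp_rot: [-0.036, 0.999, 0.035, 0.005]
wrist_force: [-5.2, 3.1, -0.2]
finger_gap: -0.001
grasp_force: 2.2
```

Emit:
step_arm(
  targets=[
    [-1,-0.1,0,-0.5],
    [-1,-0.1,0,-0.5],
    [-1,-0.1,0,-0.5],
    [0,0,0,0],
  ],
)

```text
t: 9.6
eef_pos: [0.5888, 0.0198, 0.0819]
tcp_rot: [-0.049, 0.998, 0.035, 0.006]
wrist_force: [-5.4, 1.1, -1.1]
finger_gap: 0.002
grasp_force: 2.3
```

```bash
python3 -c "from h import *;lever()"
```

```text
t 9.6 z 0.0819 r 0.1309 q 0.349 toolq 0.336 F_n -5.23 F [-5.4  1.1 -1.1] j [-0.    0.47 -0.1   1.    0.07 -0.1 ]
```

Emit:
step_arm(
  targets=[
    [-1,-0.1,0,-0.5],
    [-1,-0.1,0,-0.5],
    [0,0,0,0],
  ],
)

```text
t: 9.9
eef_pos: [0.5908, 0.0198, 0.0819]
tcp_rot: [-0.058, 0.998, 0.035, 0.006]
wrist_force: [-5.0, 1.2, -1.3]
finger_gap: 0.0
grasp_force: 2.4
```

Emit:
step_arm(
  targets=[
    [-1,-0.1,0,-0.5],
    [-1,-0.1,0,-0.5],
    [0,0,0,0],
  ],
)

```text
t: 10.2
eef_pos: [0.5928, 0.0197, 0.0819]
tcp_rot: [-0.066, 0.997, 0.035, 0.006]
wrist_force: [-5.5, -0.2, -3.1]
finger_gap: 0.0
grasp_force: 2.4
```

Emit:
step_arm(
  targets=[
    [-1,-0.1,0,-0.5],
    [0,0,0,0],
  ],
)

```text
t: 10.4
eef_pos: [0.5937, 0.0197, 0.0818]
tcp_rot: [-0.071, 0.997, 0.035, 0.006]
wrist_force: [-5.4, -0.8, -1.0]
finger_gap: -0.001
grasp_force: 2.8
```

Emit:
step_arm(
  targets=[
    [-0.5,0,0,-0.2],
    [0,0,0,0],
  ],
)

```text
t: 10.6
eef_pos: [0.594, 0.0197, 0.0818]
tcp_rot: [-0.072, 0.997, 0.035, 0.006]
wrist_force: [-6.3, -0.9, -2.0]
finger_gap: 0.0
grasp_force: 3.3
```

Emit:
step_arm(
  targets=[
    [-0.5,0,0,-0.2],
    [0,0,0,0],
  ],
)

```text
t: 10.8
eef_pos: [0.5944, 0.0197, 0.0818]
tcp_rot: [-0.074, 0.997, 0.035, 0.006]
wrist_force: [-8.2, -2.1, -0.7]
finger_gap: -0.001
grasp_force: 4.0
```

Emit:
step_arm(
  targets=[
    [-0.5,0,0,-0.2],
    [0,0,0,0],
  ],
)

```text
t: 11.0
eef_pos: [0.5946, 0.0197, 0.0818]
tcp_rot: [-0.076, 0.997, 0.035, 0.006]
wrist_force: [-8.9, -2.3, 0.2]
finger_gap: -0.0
grasp_force: 4.8
```

```bash
python3 -c "from h import *;lever()"
```

```text
t 11.0 z 0.0818 r 0.1309 q 0.393 toolq 0.389 F_n -9.17 F [-8.9 -2.3  0.2] j [-0.    0.48 -0.08  1.    0.07 -0.15]
```

The stop is felt at q≈0.39: the position stalls while the force rises. I'll firm up a little and hold.

Emit:
step_arm(
  targets=[
    [-0.5,0,0,0],
    [-0.5,0,0,0],
    [-0.5,0,0,0],
    [0,0,0,0],
    [0,0,0,0],
  ],
)

```text
t: 11.5
eef_pos: [0.5954, 0.0197, 0.0817]
tcp_rot: [-0.076, 0.997, 0.035, 0.005]
wrist_force: [-14.8, -3.9, 4.3]
finger_gap: 0.001
grasp_force: 7.4
```

```bash
python3 -c "from h import *;lever()"
```

```text
t 11.5 z 0.0817 r 0.131 q 0.399 toolq 0.389 F_n -15.26 F [-14.8  -3.9   4.3] j [-0.    0.48 -0.08  1.01  0.07 -0.15]
```

Emit:
step_arm(
  targets=[
    [0,0,0,0],
    [0,0,0,0],
    [0,0,0,0],
    [0,0,0,0],
    [0,0,0,0],
  ],
)

```text
t: 12.0
eef_pos: [0.5954, 0.0197, 0.0817]
tcp_rot: [-0.076, 0.997, 0.035, 0.005]
wrist_force: [-15.0, -2.8, 3.9]
finger_gap: 0.001
grasp_force: 7.4
```

Emit:
step_arm(
  targets=[
    [0,0,0,0],
    [0,0,0,0],
    [0,0,0,0],
    [0,0,0,0],
    [0,0,0,0],
  ],
)

```text
t: 12.5
eef_pos: [0.5954, 0.0198, 0.0817]
tcp_rot: [-0.076, 0.997, 0.035, 0.005]
wrist_force: [-14.3, -3.5, 4.6]
finger_gap: 0.0
grasp_force: 7.4
```

Emit:
step_arm(
  targets=[
    [0,0,0,0],
    [0,0,0,0],
    [0,0,0,0],
    [0,0,0,0],
    [0,0,0,0],
  ],
)

```text
t: 13.0
eef_pos: [0.5954, 0.0198, 0.0818]
tcp_rot: [-0.076, 0.997, 0.035, 0.006]
wrist_force: [-15.0, -3.6, 3.2]
finger_gap: -0.002
grasp_force: 7.4
```

Emit:
step_arm(
  targets=[
    [0,0,0,0],
    [0,0,0,0],
    [0,0,0,0],
    [0,0,0,0],
    [0,0,0,0],
  ],
)

```text
t: 13.5
eef_pos: [0.5954, 0.0198, 0.0817]
tcp_rot: [-0.076, 0.997, 0.035, 0.005]
wrist_force: [-14.3, -4.0, 3.9]
finger_gap: -0.001
grasp_force: 7.4
```

Emit:
step_arm(
  targets=[
    [0,0,0,0],
    [0,0,0,0],
    [0,0,0,0],
    [0,0,0,0],
    [0,0,0,0],
  ],
)

```text
t: 14.0
eef_pos: [0.5954, 0.0197, 0.0818]
tcp_rot: [-0.076, 0.997, 0.035, 0.005]
wrist_force: [-14.7, -4.0, 4.3]
finger_gap: -0.002
grasp_force: 7.4
```

Held for 2.5 s. Now I'll ease it back along the same arc.

Emit:
step_arm(
  targets=[
    [1.5,0,0,0.3],
    [2,0.3,0,0.9],
    [2,0.3,0,0.9],
    [2,0.3,0,0.9],
    [2,0.3,0,0.9],
  ],
)

```text
t: 14.5
eef_pos: [0.5871, 0.02, 0.0819]
tcp_rot: [-0.041, 0.999, 0.035, 0.006]
wrist_force: [-4.4, -2.3, -2.1]
finger_gap: 0.002
grasp_force: 2.4
```

Emit:
step_arm(
  targets=[
    [3,0.4,0,1.3],
    [3,0.4,0,1.3],
    [3,0.4,0,1.3],
    [3,0.4,0,1.3],
    [3,0.4,0,1.3],
  ],
)

```text
t: 15.0
eef_pos: [0.572, 0.0217, 0.082]
tcp_rot: [0.015, 0.999, 0.036, 0.004]
wrist_force: [-4.1, -0.9, -1.8]
finger_gap: 0.001
grasp_force: 2.1
```

Emit:
step_arm(
  targets=[
    [3,0.4,0,1.3],
    [3,0.4,0,1.3],
    [3,0.4,0,1.3],
    [3,0.4,0,1.3],
    [3,0.4,0,1.3],
  ],
)

```text
t: 15.5
eef_pos: [0.5573, 0.025, 0.0821]
tcp_rot: [0.072, 0.997, 0.036, 0.002]
wrist_force: [-3.3, 1.2, -2.0]
finger_gap: 0.003
grasp_force: 1.6
```

```bash
python3 -c "from h import *;lever()"
```

```text
t 15.5 z 0.0821 r 0.1304 q 0.106 toolq 0.094 F_n -3.49 F [-3.3  1.2 -2. ] j [ 0.01  0.41 -0.2   0.96  0.07  0.15]
```

Emit:
step_arm(
  targets=[
    [2,0.3,0,0.9],
    [2,0.3,0,0.9],
    [2,0.3,0,0.9],
    [2,0.3,0,0.9],
    [0,0,0,0],
  ],
)

```text
t: 16.0
eef_pos: [0.5496, 0.0274, 0.0822]
tcp_rot: [0.103, 0.994, 0.036, 0.001]
wrist_force: [-3.2, 2.1, -2.7]
finger_gap: 0.0
grasp_force: 1.5
```

Emit:
step_arm(
  targets=[
    [1,0.1,0,0.4],
    [1,0.1,0,0.4],
    [1,0.1,0,0.4],
    [1,0.1,0,0.4],
    [0,0,0,0],
  ],
)

```text
t: 16.5
eef_pos: [0.5459, 0.0286, 0.0823]
tcp_rot: [0.116, 0.993, 0.036, 0.0]
wrist_force: [-1.9, 2.1, -0.7]
finger_gap: 0.0
grasp_force: 1.4
```

Emit:
step_arm(
  targets=[
    [1,0,0,0],
    [1,0,0,0],
    [1,0,0,0],
    [1,0,0,0],
    [0,0,0,0],
  ],
)

```text
t: 17.0
eef_pos: [0.5421, 0.0294, 0.0824]
tcp_rot: [0.116, 0.993, 0.036, 0.0]
wrist_force: [0.6, -0.9, 0.2]
finger_gap: 0.001
grasp_force: 0.0
```

```bash
python3 -c "from h import *;lever()"
```

```text
t 17.0 z 0.0824 r 0.1306 q -0.014 toolq 0.005 F_n 0.81 F [ 0.6 -0.9  0.2] j [ 0.01  0.38 -0.24  0.95  0.07  0.25]
```

The contact force dropped to zero with the lever home. I'll back off 20 mm, lift, move aside and take a last look.

Emit:
step_arm(
  targets=[
    [5,0,0,0],
    [8,0,0,0],
    [8,0,0,0],
    [0,0,-25,0],
    [0,0,-30,0],
  ],
)

```text
t: 17.5
eef_pos: [0.5194, 0.0306, 0.1371]
tcp_rot: [0.116, 0.993, 0.036, -0.001]
wrist_force: [1.3, -0.1, 0.2]
finger_gap: 0.0
grasp_force: 0.0
```

Emit:
step_arm(
  targets=[
    [0,0,-30,0],
    [0,0,-30,0],
    [0,-30,-20,0],
    [0,-30,0,0],
    [0,-30,0,0],
  ],
)

```text
t: 18.0
eef_pos: [0.4992, -0.0633, 0.2114]
tcp_rot: [0.116, 0.993, 0.036, 0.001]
wrist_force: [0.5, -0.1, -0.7]
finger_gap: -0.004
grasp_force: 0.0
```

Emit:
step_arm(
  targets=[
    [0,-30,0,0],
    [0,-30,0,0],
    [0,-25,0,0],
    [0,0,0,0],
    [0,0,0,0],
  ],
)

```text
t: 18.5
eef_pos: [0.4797, -0.145, 0.2046]
tcp_rot: [0.117, 0.993, 0.036, -0.0]
wrist_force: [0.2, 0.3, -0.1]
finger_gap: 0.002
grasp_force: 0.0
```

Run:
```python
from h import *
im=cams.camera("top");cv2.imwrite("pics/c4.png",im)
for a,p,q in grips(im)[0]: print(a,p,q)
s=bot.get_state();print(s["t"],s["eef_pos"],s["wrist_force"],np.abs(s["qvel"]).max())
```

```text
377.5 [300.63824 243.71303] [358.07227 259.74115]
514.5 [300.5722  207.21965] [357.7572  198.42195]
18.55 [ 0.47987783 -0.14459935  0.20472002] [-0.10623126 -0.32386299  0.00478747] 0.01561381077008825
```

View pics/c4.png

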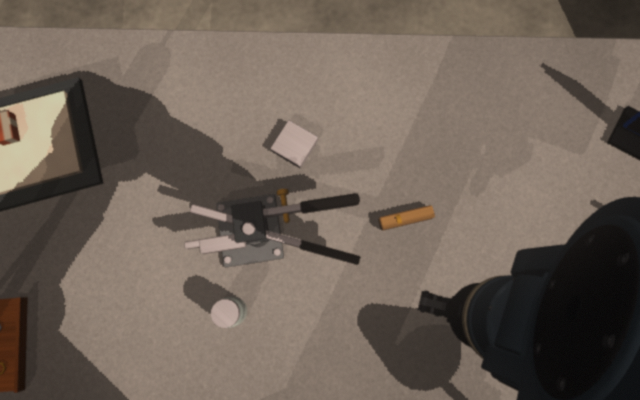

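The lever is back where it started, with its grip end at (358,260). The jar (228,313), block (294,143) and clamp (407,217) have not moved, and the arm is clear.

```bash
python3 -c "from cell import bot;print(bot.close_job())"
```

```text
the job is handed in; nothing more can be done
None
```

I pressed the lever against its stop screw at about 15 N, held it there for 2.5 s, eased it back to rest, moved clear with the bystanders unmoved, and handed in the job; no verdict came back.

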